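# Open the short degreaser can's safety cap

## Task

Open the short, wide degreaser can: push its safety cap down against the spring and, keeping it pushed down, turn it counter-clockwise (seen from above) about a sixth of a turn until it comes free, then lift it off. Put the cap down in the open steel tray, standing upright on its rim with the grip bar up, and let go. Leave the cap of the tall, slim can alone.

Things in the scene. Friction and masses are not known exactly. Their poses are not given: they have to be found in the camera images.
- short_can: Can to open: short, wide, bare metal, 116 mm across, 80 mm high to its shoulder, fixed. Origin: centre of its underside on the bench; z up, x along the locked cap's grip bar. Closure: the cap turns only while over 6 mm down (8 to 11 is good; it bottoms at 12; 6 N starts it, 9 N holds it 10 mm down). Turned 60 deg (55 to 65; end stop at 66) it is free; let up, it rises 8 mm over its locked height.
- short_cap: Loose 120 g steel cap on the short can: skirted disc 64 mm across, 32 mm high, upright grip bar across its top (50 long, 14 thick, 30 mm tall: 32 to 62 mm above the origin). Origin: centre of its lower rim, on which it stands by itself; z up, x along the bar (a half turn looks the same). Locked, the rim is 94 mm above the bench, 14 mm over the can's shoulder. Clear of the neck 20 mm above that.
- tray: The open steel tray, 140 mm (x) by 160 mm (y) outside, 22 mm high, walls and floor 4 mm thick, fixed. Origin: centre of its underside, on the bench; z up. The cap goes anywhere on its floor.
- tall_cap: The same kind of cap on the other can, which is tall and slim (86 mm in diameter, 140 mm to its shoulder): do not touch. Origin: centre of its lower rim, 154 mm above the bench; its top is 216 mm above the bench.
Mind the look-alikes: they are no part of the job. Leave any red or yellow look-alike of the short_can alone.

How it is judged:
On the way, in this order (a step that is already met when the one before it is completed fails the run):
1. the short can's cap is pushed down at least 5 mm, before it is turned (z of short_cap in the frame of short_can between 0.076 and 0.089 m and horizontal distance between short_cap and short_can below 0.012 m and angle between the x axis of short_cap and the x axis of short_can, either way round below 0.26 rad), for 0.05 s.
2. still down at least 5 mm, it is turned at least 40 degrees (z of short_cap in the frame of short_can between 0.076 and 0.089 m and horizontal distance between short_cap and short_can below 0.012 m and angle between the x axis of short_cap and the x axis of short_can, either way round above 0.7 rad), for 0.05 s.
At the end, for the whole second after the job is handed in: The short can's cap stands at rest on the floor of the tray (its lower rim within 8 mm of the floor's level), upright within 10 degrees, grip bar up (x of short_cap in the frame of tray between -0.066 and 0.066 m and y of short_cap in the frame of tray between -0.076 and 0.076 m and z of short_cap in the frame of tray below 0.012 m and angle between short_cap's own z axis and vertical below 0.17 rad and linear speed of short_cap below 0.02 m/s); the robot touches nothing.
It fails at once if the tall can's cap is shifted by more than 15 mm (distance of tall_cap from where it was at the start of the episode above 0.015 m).
It also fails if it takes over 48 s, if anything falls off the work surface, if the arm or the gripper's body presses on something with over 40 N, if the wrist force passes 120 N, or if a joint passes its speed limit or range.

## Robot

A 6-joint arm with a two-finger parallel gripper is mounted at the origin on the work surface. World frame = base frame: x ahead of the robot, y to its left, z up, the work surface at z = 0. Lengths are in m, angles in rad, forces in N, time in s.
With the tool pointing down it reaches from about 0.25 to 0.8 m from the base axis. Payload 8.5 kg.
Tool frame: the origin (TCP) lies midway between the tips of the shut fingers; the grasp point (between the pads) lies 19 mm behind it; z points along the fingers, y is the direction in which the jaws open and shut (so a half turn about z gives the same grasp; the last joint's range is limited). The gripper opens to 85 mm and grips with 20 to 120 N. Pads are 22 mm wide; open, the fingers measure 114 mm over their backs; the gripper's body (76 mm by 85 mm) begins 54 mm behind the grasp point. The pads swing forward as they close: fully open they stand 13 mm farther back than shut.
Start: joints at [-1.209, 0.238, -0.013, 1.319, 0, 1.571], TCP at [0.186, -0.491, 0.231] pointing down, gripper open.
Joint ranges: [-2.66, 2.66], [-1.03, 1.9], [-1.14, 1.46], [-1.82, 2.27], [-1.45, 1.34], [-3.14, 3.14]. Speed limits (rad/s): [2.22, 2.22, 2.79, 3.14, 3.14, 3.14].

## Interface

Orientations are given as a rotation vector (axis times angle).
In Python, from bench import ctrl, vision, ticket, nets gives the robot as it stands.
- The arm moves only by the tool drive_tool, never from a script. Its argument "plan" is a list of rows, each a list of 2 entries, a list of its own where there are three numbers: the shift along the tool's x, y, z in cm, then the turn about the tool's z in rad. In form: [[[x, y, z], twist], ...]. A call has exactly 10 rows; each row is the pose to reach, as a shift and turn from the pose commanded when the call began, along the tool's axes at that moment; what a row does not reach only later rows make up. A row lasts 1/10 s, in which the tool goes at most 50 mm and 8.59 degrees, less where a joint would pass 70% of its speed; a pose out of reach is approached as far as the arm can. A call with a gripper value outside its range is refused whole. "claw" is the finger opening in cm, from 0 to 8.54, set as the call begins (left out, the last holds). The fingers move at their own pace and stop on an object; "squeeze" is the grip in N (left out, the last holds). Time passes only in rows, so rows that repeat a pose let the fingers close, or fill a call up. It gives the time, the measured TCP pose, the force and the opening at its end, in the units of the state.
- ctrl.observe(): the state, without advancing time (a new reading comes with each control period).
- vision.get_image(name): name is "side" or "top" or "wrist"; returns the picture (480x640x3 uint8, blue, green, red); there is no depth.
- vision.get_calibration(name): a dict with "mtx" (3x3 intrinsics, pixels), "k1" (the pictures are not rectified: a ray, as slopes to the right and down, at radius r is drawn at 1 + k1 r^2 times it, then the intrinsics apply), "R" (3x3) and "t" (3): a world point X has camera coordinates R X + t. Camera axes: x right, y down, z forward; pixel columns grow to the right and rows downward; lengths in m; the calibration is good to about 2 mm. A picture is of the moment at which its call begins: read the wrist's pose just before it. get_calibration takes no time and is no camera call; for the wrist camera it gives the pose at the moment of the call.
- ticket.job_done(): hands the job in, once; it reports no verdict.
Trained networks look in the newest picture that a camera, given by its name, has taken for a name from the list of things; names that differ only in an ending like _2 or _b are one class to them, and where a whole thing is asked for, a point or a joint stands for the part that bears it (a point fixed in the world has none). Each returns a list of dicts, best first, with "p" (0 to 1); they miss things now and then, are a little off and sometimes report something else, mostly with a low value. They report only what shows in the picture. A call takes as long as a camera call. They do not tell look-alikes from the thing itself.
- nets.look_for(thing, camera): "position" ([x, y, z] in m, in world coordinates, good to about 4 mm: the middle of the surface that is visible of it).
The state is a dict: "t": time; "joint_pos": joint angles; "qvel": joint speeds; "joint_efforts": joint torques, N m; "tool_pos": TCP position; "ee_rot": TCP orientation; "ft_force": force on the tool from outside, world axes, zero at the start; "torque": the same for the moment, N m; "gripper_width": opening from 0.0 (shut) to 1.0 (fully open).
Only numpy, scipy, OpenCV 4.12 (cv2) and the standard library are available. Lean on these libraries where they do the work, as an engineer would, in place of code of your own. Each camera call takes 0.05 s, during which the arm holds its last target.

## Working session

There is one attempt and no reset: what is moved stays moved. The work goes in short steps, Python scripts to look and compute and a tool call to move; the robot and the scene stay as the last step left them, time stands still between calls to the robot, and variables do not carry over. Pictures are saved under pics/ and viewed, and the job is handed in when it is done.

Besides the shell and the picture viewer there is one more tool, called after "Emit:" as name(argument=value, ...), one argument or row to a line, values as JSON. drive_tool: Moves the arm, as the interface text tells. Its arguments: {"type":"object","properties":{"plan":{"type":"array","items":{"type":"array"}},"claw":{"type":"number"},"squeeze":{"type":"number"}},"required":["plan"]}

```bash
mkdir -p pics; python3 - <<'E'
from bench import ctrl, vision, ticket, nets
import cv2
print(ctrl.observe())
for c in ("top","side"):
    cv2.imwrite(f"pics/{c}0.png",vision.get_image(c))
    for n in ("short_can","short_cap","tray","tall_cap"):
        for d in nets.look_for(n,c): print(c,n,d)
E
```

```text
{'t': 0.0, 'joint_pos': array([-1.20901347e+00,  2.38756680e-01, -1.42812340e-02,  1.31917632e+00,
        1.96384539e-05,  1.57083087e+00]), 'qvel': array([ 1.78756885e-04,  2.38964757e-04, -9.39761927e-04, -1.39993898e-03,
       -7.46537179e-05,  2.41882095e-04]), 'joint_efforts': array([-2.74154787e-03, -5.38778007e+01,  3.46439123e+01,  1.84092193e-02,
       -2.23800989e-04, -1.42330998e-05]), 'tool_pos': array([ 0.18567655, -0.4906201 ,  0.23067975]), 'ee_rot': array([-3.08896777e+00, -5.64888081e-01,  3.70224501e-04]), 'ft_force': array([0.10627398, 0.00568277, 0.23471976]), 'torque': array([ 0.00829843, -0.01320022, -0.00046972]), 'gripper_width': 1.0026900230327693}
top short_can {'position': [0.3449, 0.2356, 0.0798], 'p': 0.98}
top short_can {'position': [0.6463, 0.296, 0.079], 'p': 0.96}
top short_can {'position': [0.4892, 0.2866, 0.0756], 'p': 0.59}
top short_cap {'position': [0.4944, 0.3009, 0.1298], 'p': 0.89}
top tray {'position': [0.5493, -0.2397, 0.0054], 'p': 0.78}
top tall_cap {'position': [0.5467, 0.0234, 0.1882], 'p': 0.55}
side short_can {'position': [0.4768, 0.3392, 0.0734], 'p': 0.96}
side short_can {'position': [0.6298, 0.3185, 0.0786], 'p': 0.78}
side short_can {'position': [0.3395, 0.2716, 0.081], 'p': 0.56}
side short_cap {'position': [0.4964, 0.3153, 0.1266], 'p': 0.61}
side tray {'position': [0.5459, -0.2422, 0.0034], 'p': 0.81}
side tall_cap {'position': [0.5386, 0.0319, 0.1883], 'p': 0.59}
```

View pics/top0.png

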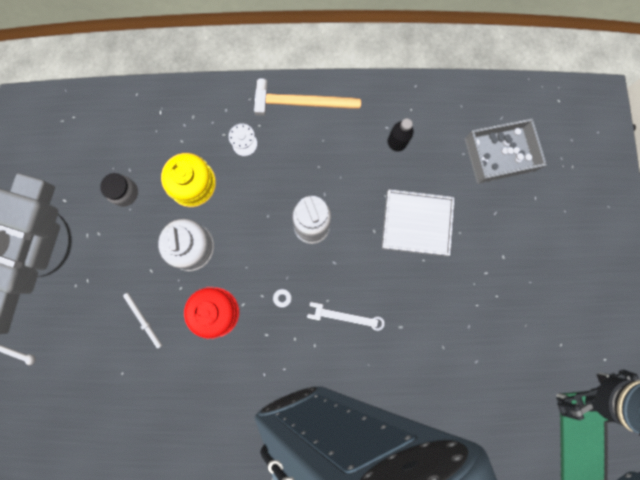

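View pics/side0.png

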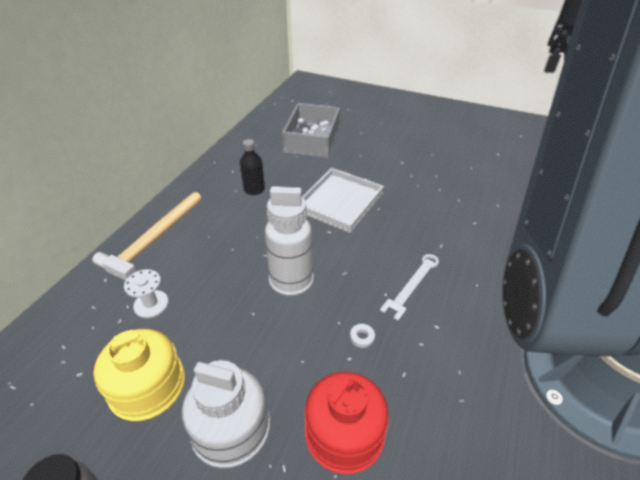

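Top view: three short-can shapes: bare metal with a bar cap at (185,244), yellow at (188,179), red at (211,313). The bare metal one fits the description (side view ~(225,410)). The tall can is at (311,218) and the tray at (418,222). I'll confirm with a crop.

```bash
cat > h.py <<'E'
import numpy as np, cv2
from bench import vision
def proj(cal,X):
    X=np.atleast_2d(X); c=X@np.array(cal["R"]).T+np.array(cal["t"]).ravel()
    s=c[:,:2]/c[:,2:]; r2=(s**2).sum(1,keepdims=True); s=s*(1+cal["k1"]*r2)
    K=np.array(cal["mtx"]); return s*[K[0,0],K[1,1]]+[K[0,2],K[1,2]]
def back(cal,uv,z):
    K=np.array(cal["mtx"]); d=(np.array(uv,float)-[K[0,2],K[1,2]])/[K[0,0],K[1,1]]
    s=d.copy()
    for _ in range(30): s=d/(1+cal["k1"]*(s**2).sum())
    R=np.array(cal["R"]); t=np.array(cal["t"]).ravel()
    o=-R.T@t; v=R.T@np.array([s[0],s[1],1]); return o+v*(z-o[2])/v[2]
def capmodel(x,y,z,yaw):
    "list of polylines"
    a=np.linspace(0,2*np.pi,48); L=[]
    for h in (0,.032): L.append(np.c_[.032*np.cos(a),.032*np.sin(a),0*a+h])
    for h in (.032,.062): L.append(np.array([[sx*.025,sy*.007,h] for sx,sy in((1,1),(1,-1),(-1,-1),(-1,1),(1,1))]))
    c,s=np.cos(yaw),np.sin(yaw); R=np.array([[c,-s,0],[s,c,0],[0,0,1]])
    return [l@R.T+[x,y,z] for l in L]
def draw(im,cal,lines,x0,y0,k,col=(0,0,255)):
    for l in lines:
        p=((proj(cal,l)+.5-[x0,y0])*k).round().astype(np.int32)
        cv2.polylines(im,[p],False,col,1,cv2.LINE_AA)
def crop(im,x0,y0,w,h,k): return cv2.resize(im[y0:y0+h,x0:x0+w],None,fx=k,fy=k,interpolation=cv2.INTER_CUBIC)
E
python3 - <<'E'
from h import *
t=cv2.imread("pics/top0.png"); s=cv2.imread("pics/side0.png")
ct=vision.get_calibration("top"); cs=vision.get_calibration("side")
print(ct,cs)
a=crop(t,150,205,80,80,5); b=crop(s,175,350,100,120,4)
b=cv2.resize(b,(400,480)); 
cv2.imwrite("pics/c1.png",np.hstack([cv2.copyMakeBorder(a,0,80,0,0,0),b]))
E
```

```text
{'mtx': array([[490.00245479,   0.        , 317.80435585],
       [  0.        , 490.00245479, 235.80374395],
       [  0.        ,   0.        ,   1.        ]]), 'k1': -0.1311479198826226, 'R': array([[-0.02219173, -0.99966239,  0.01351447],
       [-0.99101556,  0.02021242, -0.1322105 ],
       [ 0.1318927 , -0.01632703, -0.99112953]]), 't': array([0.0122081 , 0.51866815, 1.10011956])} {'mtx': array([[447.33928559,   0.        , 315.80254487],
       [  0.        , 447.33928559, 237.40205565],
       [  0.        ,   0.        ,   1.        ]]), 'k1': 0.033517293127307723, 'R': array([[-0.91374594, -0.4062759 , -0.00287098],
       [-0.27969892,  0.6341584 , -0.72084092],
       [ 0.29468096, -0.65786246, -0.6930946 ]]), 't': array([0.45867635, 0.21978051, 0.71919687])}
```

View pics/c1.png

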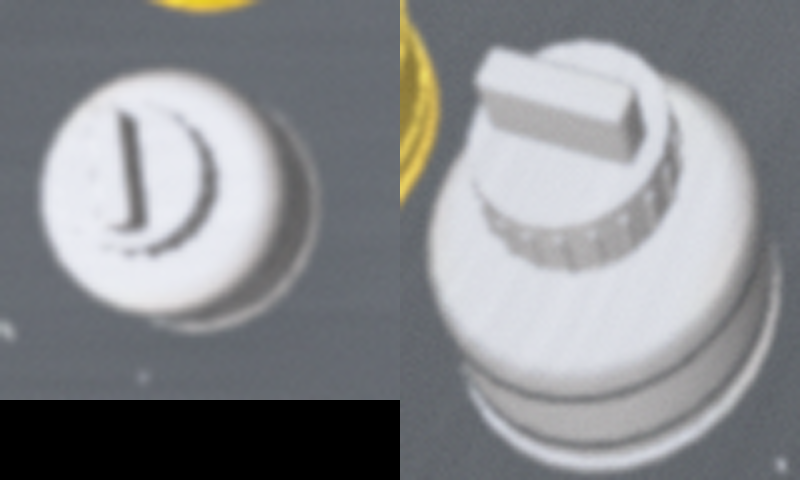

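The crop shows bare metal can with an upright bar cap: this is the one. Next I'll fit the bar corners and circles.

```bash
python3 - <<'E'
from h import *
ct=vision.get_calibration("top"); cs=vision.get_calibration("side")
P=[back(cs,p,.156) for p in ((198.2,362),(235,371.3),(231.2,380.8),(195,371))]
print(np.round(P,4)); c=np.mean(P,0); d=(P[1]-P[0]+P[2]-P[3]); print(c,np.degrees(np.arctan2(d[1],d[0])), np.linalg.norm(d)/2)
# top dark bar side: 
print(back(ct,(185-.0,244),.126))
yaw=np.arctan2(d[1],d[0])
t=cv2.imread("pics/top0.png"); s=cv2.imread("pics/side0.png")
a=crop(t,150,205,80,80,5); b=crop(s,175,350,100,120,4)
def can(x,y):
    q=np.linspace(0,2*np.pi,60); return [np.c_[x+.058*np.cos(q),y+.058*np.sin(q),0*q+h] for h in (0,)]
m=capmodel(c[0],c[1],.094,yaw)+can(c[0],c[1])
draw(a,ct,m,150,205,5); draw(b,cs,m,175,350,4)
cv2.imwrite("pics/c2.png",np.hstack([cv2.copyMakeBorder(a,0,80,0,0,0),b]))
E
```

```text
[[0.5255 0.3086 0.156 ]
 [0.4766 0.3011 0.156 ]
 [0.4741 0.3138 0.156 ]
 [0.5219 0.3205 0.156 ]]
[0.49950521 0.31097288 0.156     ] -171.68024788284123 0.04883583363429356
[0.49474811 0.28655914 0.126     ]
```

View pics/c2.png

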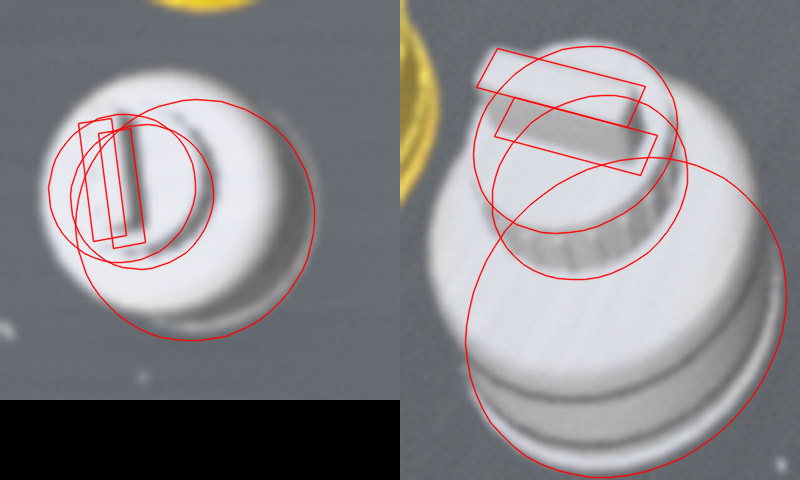

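The overlay fits within 1-2 px, with the cap at about (0.50, 0.31) and the bar about 8° off x. I'll travel above it and refine with the wrist camera.

```bash
cat >> h.py <<'E'
from scipy.spatial.transform import Rotation as Ro
def to_tool(st,target,yaw_target_deg):
    R=Ro.from_rotvec(st["ee_rot"]).as_matrix(); d=R.T@(np.array(target)-st["tool_pos"])*100
    yaw=np.degrees(np.arctan2(R[1,0],R[0,0])); 
    return np.round(d,2), yaw, "twist", round(-np.radians(yaw_target_deg-yaw),3)
E
python3 - <<'E'
from h import *
from bench import ctrl
st=ctrl.observe()
print(to_tool(st,[.5,.31,.30],188.3), to_tool(st,[.34,-.1,.32],100))
E
```

```text
(array([ 57.74, -63.79,  -6.86]), np.float64(20.729800899983687), 'twist', np.float64(-2.925)) (array([ 28.26, -31.11,  -8.87]), np.float64(20.729800899983687), 'twist', np.float64(-1.384))
```

Emit:
drive_tool(
  plan=[
    [[1.5,-1.7,-2],-0.14],
    [[4.5,-5,-4],-0.28],
    [[7.5,-8.3,-6],-0.42],
    [[10.5,-11.6,-8],-0.56],
    [[13.5,-15,-9],-0.7],
    [[16.5,-18.2,-9],-0.84],
    [[19.5,-21.5,-9],-0.98],
    [[22.5,-24.8,-9],-1.12],
    [[25.5,-28.1,-9],-1.26],
    [[28.3,-31.1,-9],-1.4],
  ],
)

```text
t: 1.5
tool_pos: [0.3406, -0.0981, 0.3216]
ee_rot: [1.992, 2.428, 0.001]
ft_force: [0.8, -1.4, -0.3]
gripper_width: 1.003
```

```bash
python3 - <<'E'
from h import *
from bench import ctrl
st=ctrl.observe()
print(st["tool_pos"],st["joint_pos"],to_tool(st,[.49,.30,.29],188.3))
E
```

```text
[ 0.34060518 -0.09807901  0.3216289 ] [-2.80502006e-01 -7.51735418e-02 -1.34800818e-01  1.51016343e+00
  1.52319458e-04  1.09346903e+00] (array([36.12, 22.43,  3.17]), np.float64(101.27725391545691), 'twist', np.float64(-1.519))
```

Emit:
drive_tool(
  plan=[
    [[3.6,2.2,0.3],-0.15],
    [[7.2,4.5,0.6],-0.3],
    [[10.8,6.7,0.9],-0.45],
    [[14.4,9,1.2],-0.6],
    [[18,11.2,1.5],-0.75],
    [[21.6,13.5,1.8],-0.9],
    [[25.2,15.7,2.1],-1.05],
    [[29,18,2.4],-1.2],
    [[32.5,20.2,2.8],-1.35],
    [[36.1,22.4,3.2],-1.5],
  ],
)

```text
t: 2.5
tool_pos: [0.4921, 0.2989, 0.2892]
ee_rot: [-0.199, 3.135, 0.0]
ft_force: [0.8, -0.1, 0.2]
gripper_width: 1.001
```

```bash
python3 - <<'E'
from h import *
from bench import ctrl,nets
st=ctrl.observe(); cw=vision.get_calibration("wrist"); im=vision.get_image("wrist"); cv2.imwrite("pics/w1.png",im)
print(st["tool_pos"],st["joint_pos"],st["qvel"].max(),to_tool(st,[.5,.31,.29],188.3))
print(nets.look_for("short_cap","wrist"),nets.look_for("short_can","wrist"))
c=-np.array(cw["R"]).T@np.array(cw["t"]).ravel(); print(c)
np.savez("w1.npz",**{k:np.array(v) for k,v in cw.items()})
d=im.copy(); draw(d,cw,capmodel(.4995,.311,.094,np.radians(8.3)),0,0,1); cv2.imwrite("pics/w1d.png",d)
E
```

```text
[0.49213267 0.29886037 0.28918928] [5.45748401e-01 3.17447991e-01 2.44076837e-01 1.49712574e+00
 7.40965691e-06 4.19040923e-01] 0.7383777116060711 (array([-0.92,  1.01, -0.08]), np.float64(-172.74019722301725), 'twist', np.float64(-6.301))
[] [{'position': [0.6403, 0.3045, 0.0772], 'p': 0.96}, {'position': [0.4785, 0.3038, 0.0778], 'p': 0.79}, {'position': [0.3583, 0.2576, 0.0803], 'p': 0.78}]
[0.42559224 0.2899385  0.43079312]
```

View pics/w1d.png

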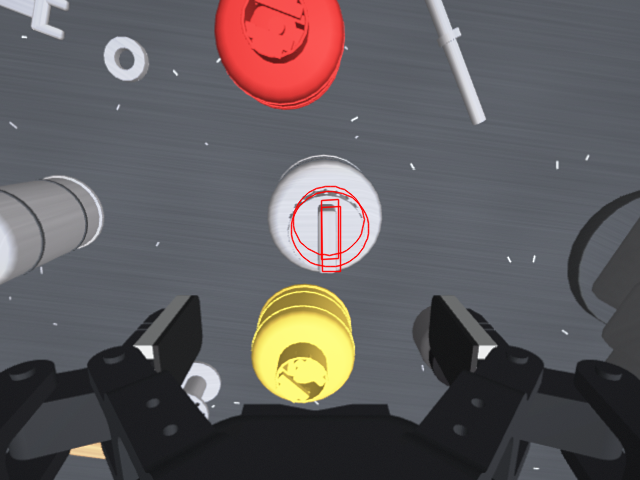

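The wrist view shows the metal can at (325,215), bar slightly left of the red model; the arm was still settling. I'll take another one and enlarge it.

```bash
python3 - <<'E'
from h import *
from bench import ctrl
st=ctrl.observe(); cw=vision.get_calibration("wrist"); im=vision.get_image("wrist"); cv2.imwrite("pics/w2.png",im)
print(st["t"],st["tool_pos"],st["ee_rot"],abs(st["qvel"]).max())
np.savez("w2.npz",**{k:np.array(v) for k,v in cw.items()})
d=crop(im,255,145,140,140,4); e=d.copy() 
cv2.imwrite("pics/w2c.png",d)
E
```

```text
2.65 [0.4919745  0.29897276 0.28777262] [ 1.93282202e-01 -3.13378416e+00  1.28111815e-03] 0.04779404010309141
```

View pics/w2c.png

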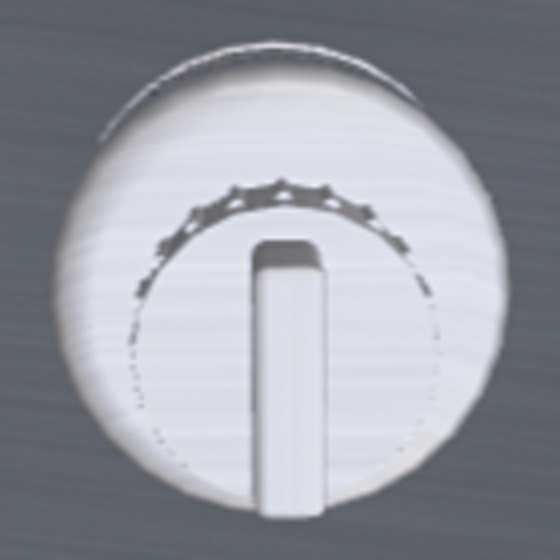

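Bar top shows in the crop as corners (258,267), (325,267), (325,516), (258,516), which give the cap's pose.

```bash
python3 - <<'E'
from h import *
from bench import ctrl
cw=dict(np.load("w2.npz")); st=ctrl.observe()
P=np.array([back(cw,((x+.5)/4-.5+255,(y+.5)/4-.5+145),.156) for x,y in ((258,267),(325,267),(327,516),(259,516))])
c=P.mean(0); d=P[3]-P[0]+P[2]-P[1]; print(np.round(P,4),c,np.linalg.norm(d)/2,np.degrees(np.arctan2(d[1],d[0])))
yaw=np.arctan2(d[1],d[0])
q=np.linspace(0,6.2832,90); m=capmodel(c[0],c[1],.094,yaw)+[np.c_[c[0]+.058*np.cos(q),c[1]+.058*np.sin(q),0*q+h] for h in (0,.055)]
im=cv2.imread("pics/w2.png"); a=crop(im,255,145,140,140,4); draw(a,cw,m,255,145,4); cv2.imwrite("pics/w2d.png",a)
print(to_tool(st,[c[0],c[1],.20],180+np.degrees(yaw)))
E
```

```text
[[0.4791 0.2999 0.156 ]
 [0.4776 0.3121 0.156 ]
 [0.5256 0.319  0.156 ]
 [0.5271 0.3061 0.156 ]] [0.50236355 0.30928933 0.156     ] 0.048418823692205765 7.826011328370062
(array([-1.22,  1.03,  8.85]), np.float64(-173.08647936392396), 'twist', np.float64(-6.299))
```

View pics/w2d.png

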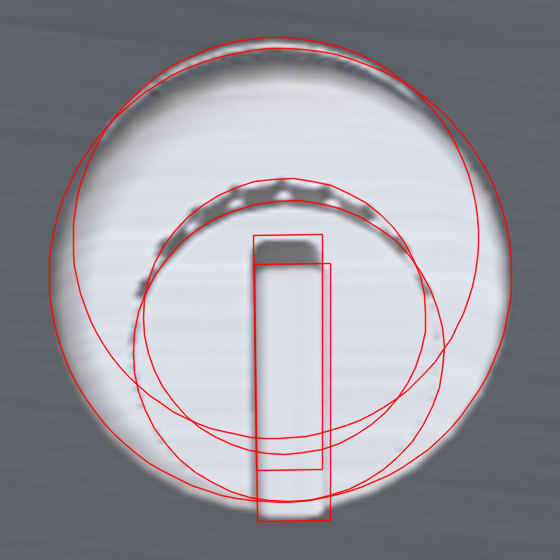

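The overlay fits well: cap at (0.502, 0.309), bar at 7.8°. Descending partway first.

Emit:
drive_tool(
  plan=[
    [[-0.6,0.5,1.5],-0.016],
    [[-1.2,1.0,4],-0.016],
    [[-1.2,1.0,7],-0.016],
    [[-1.2,1.0,10],-0.016],
    [[-1.2,1.0,12],-0.016],
    [[-1.2,1.0,13],-0.016],
    [[-1.2,1.0,13.5],-0.016],
    [[-1.2,1.0,13.5],-0.016],
    [[-1.2,1.0,13.5],-0.016],
    [[-1.2,1.0,13.5],-0.016],
  ],
  claw=8.5,
  squeeze=60,
)

```text
t: 3.7
tool_pos: [0.5031, 0.3086, 0.1555]
ee_rot: [-0.213, 3.133, 0.001]
ft_force: [-0.8, 0.6, 0.9]
gripper_width: 0.992
```

```bash
python3 - <<'E'
from h import *
from bench import ctrl
st=ctrl.observe(); cw=vision.get_calibration("wrist"); im=vision.get_image("wrist")
print(st["t"],st["tool_pos"],st["ft_force"],to_tool(st,[.5022,.309,.131],187.8))
draw(im,cw,capmodel(.5022,.309,.094,np.radians(7.8)),0,0,1); cv2.imwrite("pics/w3.png",im)
E
```

```text
3.7 [0.50305464 0.3086406  0.15546417] [-0.80506616  0.58670182  0.90744771] (array([0.08, 0.05, 2.45]), np.float64(-172.20750516910493), 'twist', np.float64(-6.283))
```

View pics/w3.png

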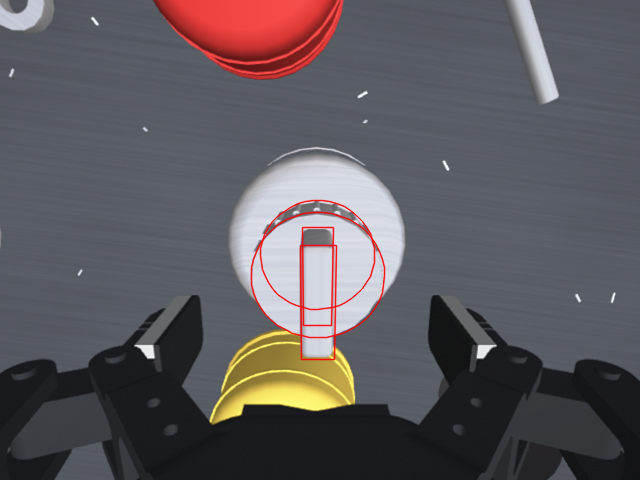

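The model lies on the bar (318,300) and the jaws are centred around it at column ~317. Now descend and close.

Emit:
drive_tool(
  plan=[
    [[0.1,0,0.8],0],
    [[0.1,0,1.6],0],
    [[0.1,0,2.2],0],
    [[0.1,0,2.5],0],
    [[0.1,0,2.5],0],
    [[0.1,0,2.5],0],
    [[0.1,0,2.5],0],
    [[0.1,0,2.5],0],
    [[0.1,0,2.5],0],
    [[0.1,0,2.5],0],
  ],
)

```text
t: 4.75
tool_pos: [0.5016, 0.3083, 0.1294]
ee_rot: [-0.214, 3.134, 0.0]
ft_force: [0.3, 0.2, -0.1]
gripper_width: 0.995
```

Emit:
drive_tool(
  plan=[
    [[0,0,0],0],
    [[0,0,0],0],
    [[0,0,0],0],
    [[0,0,0],0],
    [[0,0,0],0],
    [[0,0,0],0],
    [[0,0,0],0],
    [[0,0,0],0],
    [[0,0,0],0],
    [[0,0,0],0],
  ],
  claw=0.8,
  squeeze=80,
)

```text
t: 5.75
tool_pos: [0.5016, 0.3082, 0.1295]
ee_rot: [-0.214, 3.134, 0.0]
ft_force: [-0.9, -1.1, 5.9]
gripper_width: 0.147
```

```bash
python3 - <<'E'
from h import *
from bench import ctrl
st=ctrl.observe(); cw=vision.get_calibration("wrist"); im=vision.get_image("wrist")
print(st["t"],st["tool_pos"],st["ft_force"],st["torque"],st["gripper_width"]*85,to_tool(st,[.5022,.309,.131],187.8))
cv2.imwrite("pics/w4.png",im); cv2.imwrite("pics/s4.png",crop(vision.get_image("side"),150,270,200,200,4)[:600])
E
```

```text
5.75 [0.50160338 0.30824759 0.1295318 ] [-0.94175248 -1.06035001  5.88798121] [-0.23147553  0.12984514  0.03095738] 12.492110289447988 (array([-0.07,  0.07, -0.15]), np.float64(-172.1984802669496), 'twist', np.float64(-6.283))
```

View pics/w4.png

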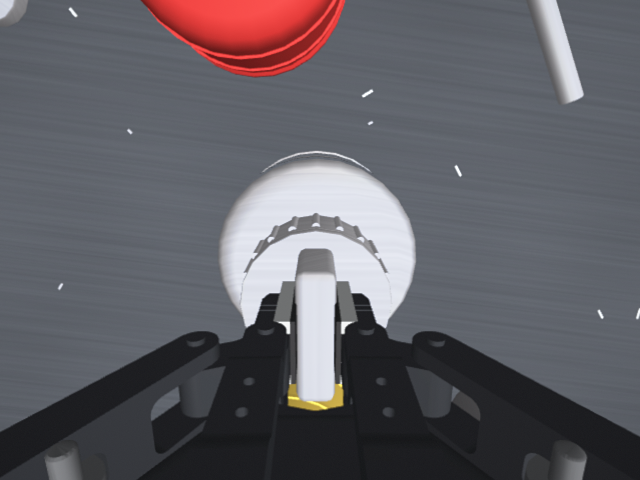

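View pics/s4.png

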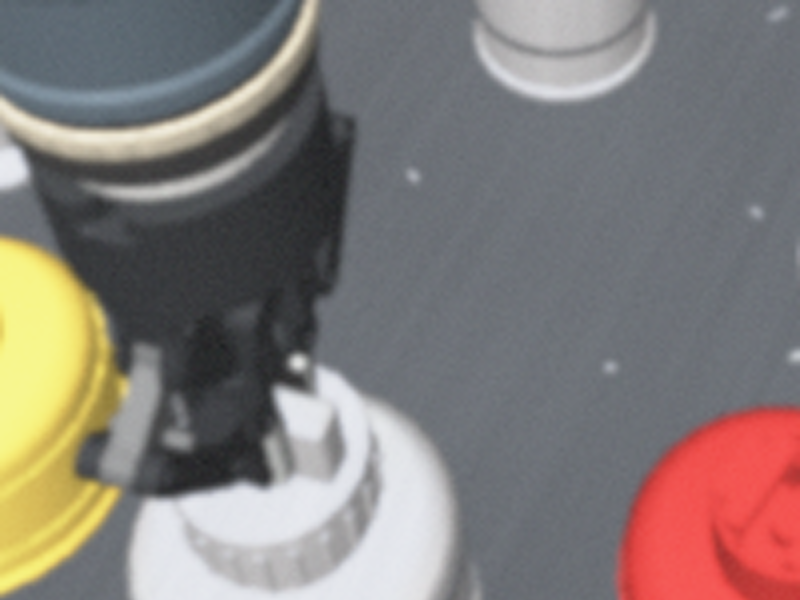

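Gripped: width ~12.5–14 mm, both pads flat on the bar. Now push down.

Emit:
drive_tool(
  plan=[
    [[0,0,0.2],0],
    [[0,0,0.4],0],
    [[0,0,0.6],0],
    [[0,0,0.8],0],
    [[0,0,0.95],0],
    [[0,0,0.95],0],
    [[0,0,0.95],0],
    [[0,0,0.95],0],
    [[0,0,0.95],0],
    [[0,0,0.95],0],
  ],
)

```text
t: 6.85
tool_pos: [0.5016, 0.3083, 0.1202]
ee_rot: [-0.214, 3.134, 0.0]
ft_force: [-1.5, -2.0, 7.8]
gripper_width: 0.151
```

```bash
python3 - <<'E'
from h import *
from bench import ctrl
st=ctrl.observe(); cw=vision.get_calibration("wrist"); im=vision.get_image("wrist")
print(st["t"],st["tool_pos"],st["ft_force"],st["torque"],st["joint_pos"])
cv2.imwrite("pics/w5.png",im); cv2.imwrite("pics/s5.png",crop(vision.get_image("side"),150,270,200,200,4)[:600])
E
```

```text
6.85 [0.50162015 0.30828646 0.12023405] [-1.52986608 -1.98660522  7.76411628] [-0.36925654  0.33653702  0.02494636] [ 5.51051413e-01  4.01293417e-01 -6.60973400e-02  1.10289832e+00
  4.00058300e-05  4.14880481e-01]
```

View pics/s5.png

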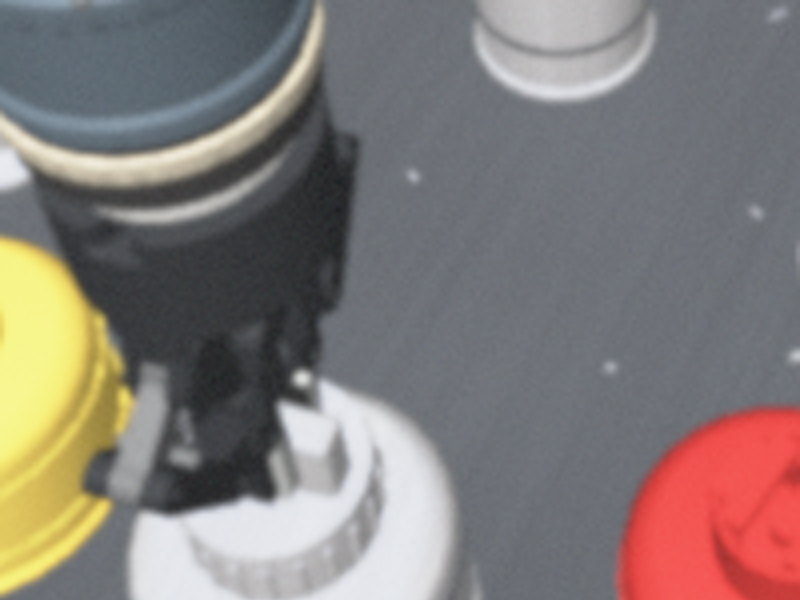

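The cap went down ~9 mm with the gripper. Now turn CCW (negative twist) while staying down.

Emit:
drive_tool(
  plan=[
    [[0,0,0],-0.12],
    [[0,0,0],-0.24],
    [[0,0,0],-0.36],
    [[0,0,0],-0.48],
    [[0,0,0],-0.6],
    [[0,0,0],-0.72],
    [[0,0,0],-0.84],
    [[0,0,0],-0.95],
    [[0,0,0],-1.05],
    [[0,0,0],-1.05],
  ],
)

```text
t: 7.95
tool_pos: [0.5022, 0.3086, 0.1205]
ee_rot: [-1.759, 2.601, -0.0]
ft_force: [-0.2, 1.3, 7.8]
gripper_width: 0.15
```

```bash
python3 - <<'E'
from h import *
from bench import ctrl
im=vision.get_image("wrist");s=vision.get_image("side");st=ctrl.observe()
print(st["t"],st["tool_pos"],st["ft_force"],st["torque"],to_tool(st,[.5022,.309,.131],247.8))
cv2.imwrite("pics/w6.png",im); cv2.imwrite("pics/s6.png",crop(s,150,270,200,200,4)[:600])
E
```

```text
8.05 [0.50222539 0.30858288 0.12048334] [ 0.6074687  -0.55195152  5.99852096] [-0.19298236 -0.08464363 -0.00289208] (array([-0.04,  0.02, -1.05]), np.float64(-112.02826236375401), 'twist', np.float64(-6.28))
```

View pics/w6.png

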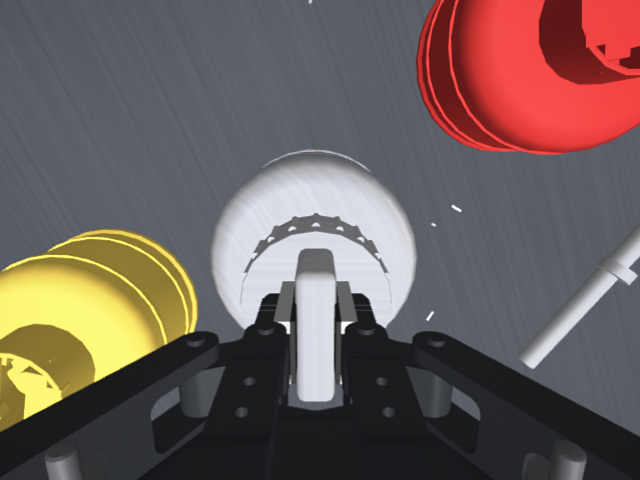

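View pics/s6.png

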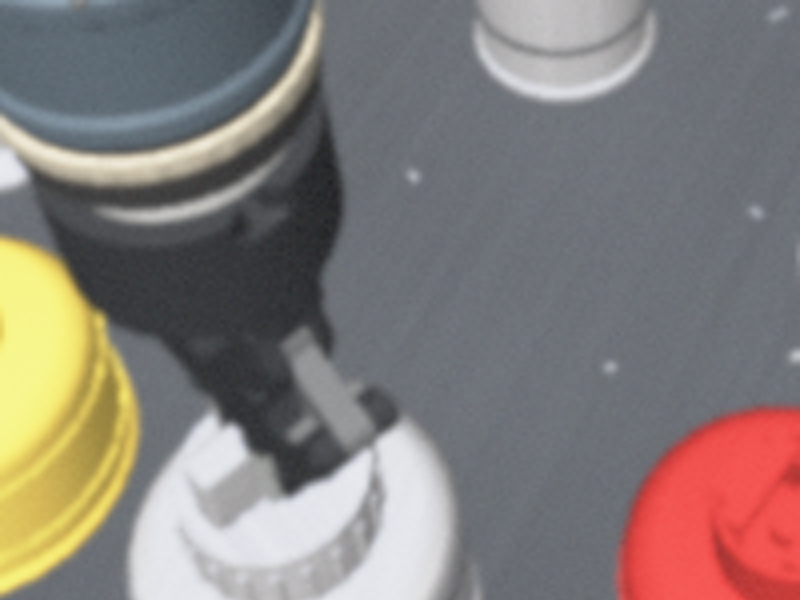

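The tool and the bar both turned 60.2°, with the bar still square in the jaws. Lifting straight up.

Emit:
drive_tool(
  plan=[
    [[0,0,-0.4],0],
    [[0,0,-1],0],
    [[0,0,-1.8],0],
    [[0,0,-2.8],0],
    [[0,0,-4],0],
    [[0,0,-6],0],
    [[0,0,-9],0],
    [[0,0,-12],0],
    [[0,0,-15],0],
    [[0,0,-16],0],
  ],
)

```text
t: 9.05
tool_pos: [0.5021, 0.3086, 0.2832]
ee_rot: [-1.754, 2.602, 0.0]
ft_force: [1.0, 0.5, -1.6]
gripper_width: 0.147
```

```bash
python3 - <<'E'
from h import *
from bench import ctrl
s=vision.get_image("side");t=vision.get_image("top");st=ctrl.observe()
print(st["t"],st["tool_pos"],st["ft_force"],st["joint_pos"])
cv2.imwrite("pics/s7.png",s); 
ct=vision.get_calibration("top");cs=vision.get_calibration("side")
# tray rim/floor outline: fit from top0
t0=cv2.imread("pics/top0.png"); a=crop(t0,365,170,110,100,7)
cv2.imwrite("pics/tray.png",a)
E
```

```text
9.15 [0.50193993 0.30855408 0.28098073] [-0.31881434  0.37176921 -2.04557912] [ 5.51094493e-01  3.40795764e-01  2.57624163e-01  1.48545091e+00
  1.54701250e-04 -6.35140166e-01]
```

View pics/s7.png

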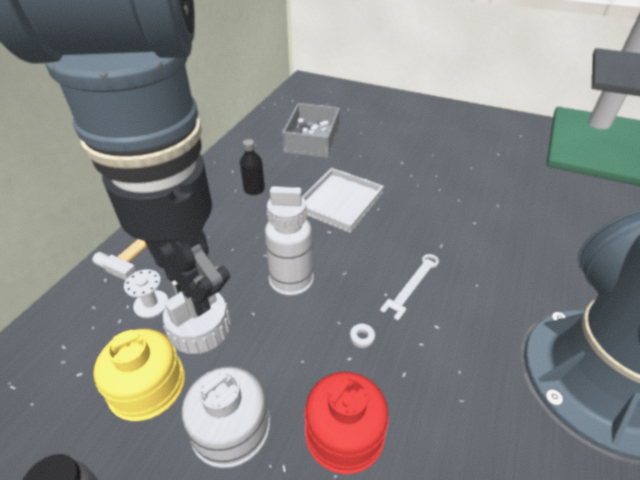

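View pics/tray.png

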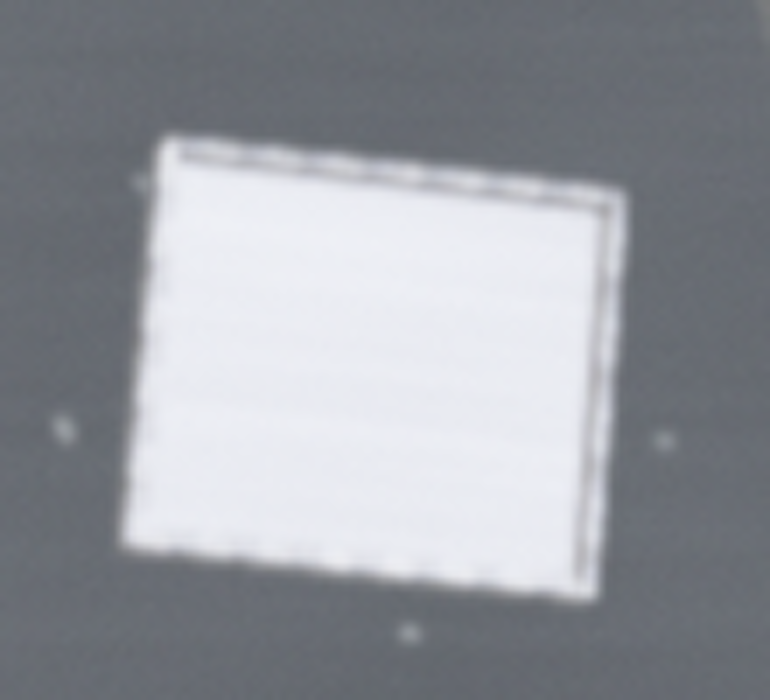

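The cap is off and hanging upright in the gripper, side view (197,325). Tray rim corners in the crop are (160,140), (622,190), (598,600), (123,547). Next is the tray centre and the way round the tall can on its base side.

```bash
python3 - <<'E'
from h import *
from bench import ctrl
ct=vision.get_calibration("top"); st=ctrl.observe()
P=np.array([back(ct,((x+.5)/7-.5+365,(y+.5)/7-.5+170),.022) for x,y in ((160,140),(622,190),(598,600),(123,547))])
print(P,P.mean(0))
c=P.mean(0)
for w in ([.39,.15,.31],[.39,-.08,.31],[c[0],c[1],.30],[c[0],c[1],.12]): print(to_tool(st,w,247.8)[0])
E
```

```text
[[ 0.62825864 -0.16751135  0.022     ]
 [ 0.6085142  -0.32688443  0.022     ]
 [ 0.46771166 -0.31000504  0.022     ]
 [ 0.48923677 -0.14913364  0.022     ]] [ 0.54843032 -0.23838361  0.022     ]
[18.89  4.42 -2.94]
[40.21 -4.2  -2.97]
[ 48.95 -24.83  -1.96]
[ 48.98 -24.81  16.04]
```

Emit:
drive_tool(
  plan=[
    [[2,0.5,-1],0],
    [[5,1.2,-2],0],
    [[8.5,2,-3],0],
    [[12,2.8,-3],0],
    [[15.5,3.6,-3],0],
    [[18.9,4.4,-3],0],
    [[22,3.1,-3],0],
    [[25.5,1.7,-3],0],
    [[29,0.3,-3],0],
    [[32,-0.9,-3],0],
  ],
)

```text
t: 10.15
tool_pos: [0.3887, 0.0067, 0.3082]
ee_rot: [1.755, -2.603, -0.002]
ft_force: [0.2, 0.4, -1.5]
gripper_width: 0.15
```

```bash
python3 - <<'E'
from h import *
from bench import ctrl
st=ctrl.observe()
print(st["t"],st["tool_pos"],st["ft_force"],st["joint_pos"])
for w in ([.39,-.08,.31],[.548,-.239,.30],[.548,-.239,.12]): print(to_tool(st,w,247.8)[0])
E
```

```text
10.15 [0.38871114 0.00670592 0.3082135 ] [ 0.15467104  0.362561   -1.47781041] [ 1.72580085e-02 -1.20422843e-02 -1.09439622e-01  1.47584747e+00
 -1.01720781e-05 -1.16892812e+00]
[ 7.99 -3.37 -0.18]
[ 16.8  -23.99   0.78]
[ 16.78 -24.03  18.78]
```

Emit:
drive_tool(
  plan=[
    [[3,-1.2,0],0],
    [[5.5,-2.3,0],0],
    [[8,-3.4,0],0],
    [[9.5,-6.5,0],0],
    [[11,-10,0],0],
    [[12.5,-13.5,0],0],
    [[14,-17,0],0],
    [[15.3,-20.5,0.3],0],
    [[16.5,-23,0.6],0],
    [[16.8,-24,0.8],0],
  ],
)

```text
t: 11.15
tool_pos: [0.5499, -0.2391, 0.2984]
ee_rot: [1.753, -2.604, -0.005]
ft_force: [-0.3, -0.3, -1.1]
gripper_width: 0.15
```

```bash
python3 - <<'E'
from h import *
from bench import ctrl
cw=vision.get_calibration("wrist"); im=vision.get_image("wrist"); s=vision.get_image("side"); st=ctrl.observe()
print(st["t"],st["tool_pos"],st["ee_rot"],st["ft_force"],st["gripper_width"],st["joint_pos"])
print(to_tool(st,[.548,-.239,.06],247.8)[0])
cv2.imwrite("pics/w8.png",im); cv2.imwrite("pics/s8.png",crop(s,220,90,200,150,4))
E
```

```text
11.25 [ 0.54922782 -0.23785086  0.2990768 ] [ 1.75378304 -2.60397051 -0.00562012] [-0.37529142 -0.28219529 -0.99342067] 0.15116871097451157 [-4.08766165e-01  3.63746787e-01  3.37578854e-01  1.54877297e+00
  1.65842302e-04 -1.59420814e+00]
[ 0.16 -0.03 23.91]
```

View pics/w8.png

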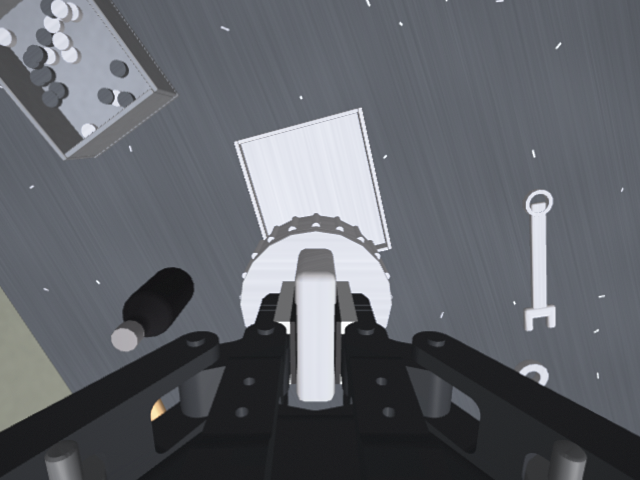

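View pics/s8.png

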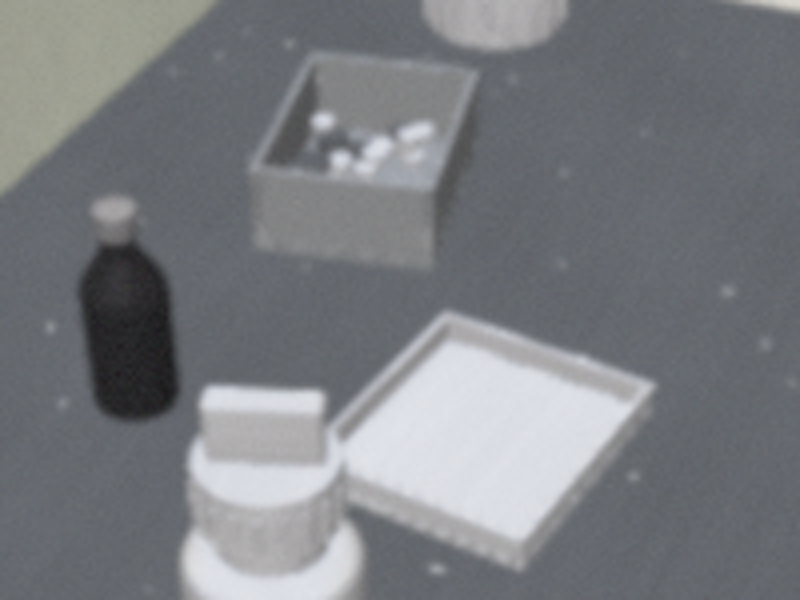

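The cap is held firmly and level, the tray is below, and the tall can's cap is in place. Descend.

Emit:
drive_tool(
  plan=[
    [[0.2,0,1.5],0],
    [[0.2,0,4],0],
    [[0.2,0,7.5],0],
    [[0.2,0,11],0],
    [[0.2,0,14.5],0],
    [[0.2,0,18],0],
    [[0.2,0,20],0],
    [[0.2,0,21.5],0],
    [[0.2,0,21.5],0],
    [[0.2,0,21.5],0],
  ],
)

```text
t: 12.25
tool_pos: [0.5479, -0.2386, 0.0874]
ee_rot: [1.757, -2.605, -0.001]
ft_force: [0.6, -0.4, -0.3]
gripper_width: 0.146
```

```bash
python3 - <<'E'
from h import *
from bench import ctrl
im=vision.get_image("wrist"); s=vision.get_image("side"); st=ctrl.observe()
print(st["t"],st["tool_pos"],st["ft_force"],to_tool(st,[.548,-.239,.0405],247.8)[0])
cv2.imwrite("pics/s9.png",np.hstack([crop(s,260,90,130,150,4)[:600,:400],crop(im,200,100,240,300,2)[:600,:400]])if 0 else crop(s,220,90,200,150,4))
E
```

```text
12.35 [ 0.54884622 -0.23919128  0.08812236] [ 0.16563799 -1.02988292 -0.5821719 ] [0.01 0.09 4.76]
```

View pics/s9.png

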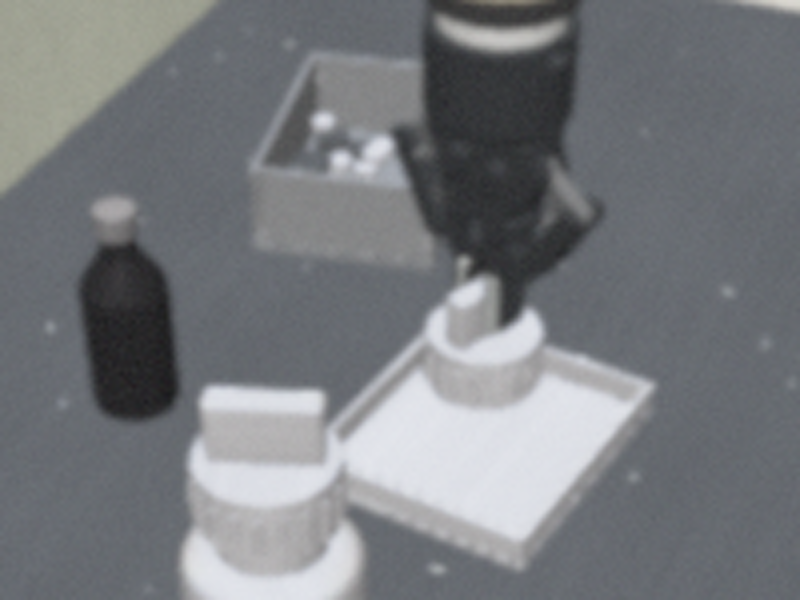

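The cap hangs over the tray centre, upright. Going down to just above the floor.

Emit:
drive_tool(
  plan=[
    [[0,0,1],0],
    [[0,0,2],0],
    [[0,0,3],0],
    [[0,0,3.8],0],
    [[0,0,4.3],0],
    [[0,0,4.5],0],
    [[0,0,4.6],0],
    [[0,0,4.7],0],
    [[0,0,4.7],0],
    [[0,0,4.7],0],
  ],
)

```text
t: 13.35
tool_pos: [0.5486, -0.2394, 0.0401]
ee_rot: [-1.756, 2.605, -0.0]
ft_force: [0.0, 0.5, -1.2]
gripper_width: 0.145
```

Emit:
drive_tool(
  plan=[
    [[0,0,0.03],0],
    [[0,0,0.06],0],
    [[0,0,0.1],0],
    [[0,0,0.13],0],
    [[0,0,0.15],0],
    [[0,0,0.15],0],
    [[0,0,0.15],0],
    [[0,0,0.15],0],
    [[0,0,0.15],0],
    [[0,0,0.15],0],
  ],
)

```text
t: 14.35
tool_pos: [0.5486, -0.2394, 0.0396]
ee_rot: [-1.756, 2.604, -0.001]
ft_force: [-4.0, 1.5, 11.2]
gripper_width: 0.148
```

Contact with the floor at 11 N. Ease off slightly, then open.

Emit:
drive_tool(
  plan=[
    [[0,0,-0.08],0],
    [[0,0,-0.08],0],
    [[0,0,-0.08],0],
    [[0,0,-0.08],0],
    [[0,0,-0.08],0],
    [[0,0,-0.08],0],
    [[0,0,-0.08],0],
    [[0,0,-0.08],0],
    [[0,0,-0.08],0],
    [[0,0,-0.08],0],
  ],
)

```text
t: 15.35
tool_pos: [0.5486, -0.2394, 0.0396]
ee_rot: [-1.756, 2.605, -0.001]
ft_force: [-2.6, 1.0, 6.8]
gripper_width: 0.147
```

Emit:
drive_tool(
  plan=[
    [[0,0,0],0],
    [[0,0,0],0],
    [[0,0,0],0],
    [[0,0,0],0],
    [[0,0,0],0],
    [[0,0,0],0],
    [[0,0,0],0],
    [[0,0,0],0],
    [[0,0,0],0],
    [[0,0,0],0],
  ],
  claw=5,
)

```text
t: 16.35
tool_pos: [0.5485, -0.2394, 0.0391]
ee_rot: [-1.756, 2.605, 0.0]
ft_force: [-0.4, -0.2, 0.6]
gripper_width: 0.589
```

```bash
python3 - <<'E'
from h import *
from bench import ctrl
im=vision.get_image("wrist"); s=vision.get_image("side"); st=ctrl.observe()
print(st["t"],st["tool_pos"],st["ft_force"],st["gripper_width"])
cv2.imwrite("pics/s10.png",crop(s,220,90,200,150,4));cv2.imwrite("pics/w10.png",im)
E
```

```text
16.45 [ 0.5484948  -0.2393365   0.03908812] [-0.75060181  0.79172458 -0.52606997] 0.5844520053665262
```

View pics/w10.png

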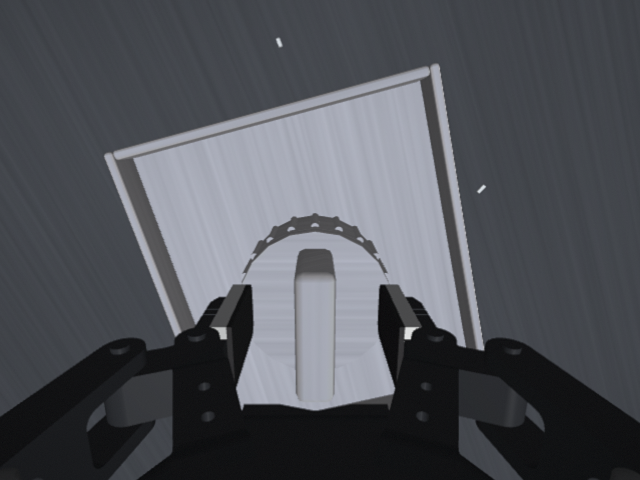

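The cap stands in the tray with the bar free between the open jaws at (316,330). Retreat straight up.

Emit:
drive_tool(
  plan=[
    [[0,0,-1],0],
    [[0,0,-2.5],0],
    [[0,0,-4.5],0],
    [[0,0,-7],0],
    [[0,0,-10],0],
    [[0,0,-13],0],
    [[0,0,-16],0],
    [[0,0,-18],0],
    [[0,0,-18],0],
    [[0,0,-18],0],
  ],
)

```text
t: 17.45
tool_pos: [0.5486, -0.2394, 0.2197]
ee_rot: [-1.756, 2.605, -0.001]
ft_force: [-0.4, 0.7, -0.6]
gripper_width: 0.59
```

```bash
python3 - <<'E'
from h import *
from bench import ctrl,nets
cw=vision.get_calibration("wrist"); im=vision.get_image("wrist"); s=vision.get_image("side"); st=ctrl.observe(); cs=vision.get_calibration("side")
print(st["t"],st["tool_pos"],st["ft_force"],abs(st["qvel"]).max())
print(nets.look_for("short_cap","side"),nets.look_for("tall_cap","side"))
a=crop(s,220,90,200,150,4); m=capmodel(.5485,-.239,.004,np.radians(68)); draw(a,cs,m,220,90,4)
draw(im,cw,m,0,0,1)
cv2.imwrite("pics/s11.png",a);cv2.imwrite("pics/w11.png",im)
E
```

```text
17.55 [ 0.54802407 -0.23915392  0.21831138] [ 0.87784384 -0.10481583 -0.16402043] 0.0071807634511430124
[{'position': [0.5448, -0.222, 0.0341], 'p': 0.97}] [{'position': [0.5405, 0.0298, 0.1853], 'p': 0.76}]
```

View pics/s11.png

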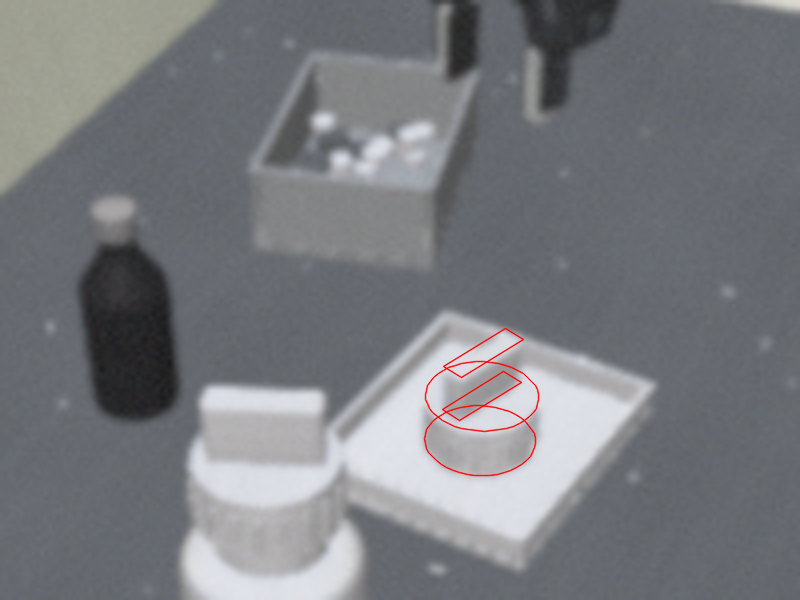

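View pics/w11.png

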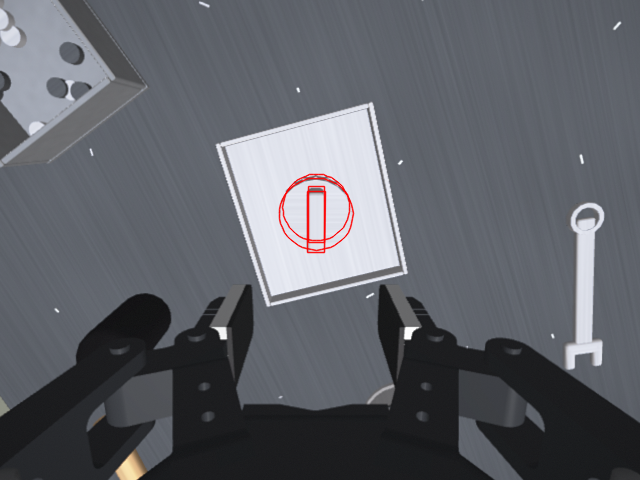

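The cap matches the model of it standing upright on the tray floor in both views (side crop (480,430), wrist (316,215)). The gripper is clear, so I'm handing in.

```bash
python3 -c "
from bench import ticket; print(ticket.job_done())"
```

```text
the job is handed in; nothing more can be done
None
```

I opened the bare-metal short can and left its cap standing upright on its rim in the steel tray, grip bar up. The job is handed in; the interface gives no verdict.

- **Opening:** I gripped the bar and pushed it down about 9 mm at about 8 N. I turned it 60.2° counter-clockwise while it was down, then lifted it off.
- **Placing:** I carried it around the tall can, set it on the tray floor near the middle, let go and backed off to 0.22 m. I handed in at about 17.6 s.
- **Last checks:** In the side and wrist pictures the cap matches the model of an upright cap on the tray floor at about (0.548, -0.239). The network puts it within 2 cm of that, inside the tray. The tall cap reads within about 4 mm of its first reading, which is the network's own error. The arm was at rest with no contact force beyond sensor noise.
- **Disagreements:** None that mattered; the first pose estimate from the side camera was about 3 mm off, and the wrist camera corrected it. I judged the push depth from the tool's travel and the pictures, not from a measurement of the cap itself.

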